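# Seat a chassis bar in the clamping fixture and draw its turnbuckle up snug

## Robot

A 7-joint arm with a two-finger parallel gripper is mounted at the origin on the work surface. World frame = base frame: x ahead of the robot, y to its left, z up, the work surface at z = 0. Lengths are in m, angles in rad, forces in N, time in s.
With the tool pointing down it reaches from about 0.4 to 0.85 m from the base axis. Payload 6.9 kg.
Tool frame: the origin (TCP) lies midway between the tips of the shut fingers; the grasp point (between the pads) lies behind it (ctrl.pinch_z is the z of the grasp point in the tool frame, in m); z points along the fingers, y is the direction in which the jaws open and shut (so a half turn about z gives the same grasp; the last joint's range is limited). The gripper opens to 85 mm and grips with 20 to 120 N. Pads are 22 mm wide; open, the fingers measure 114 mm over their backs; the gripper's body (76 mm by 85 mm) begins 54 mm behind the grasp point. The pads swing forward as they close: fully open they stand 13 mm farther back than shut.
Start: joints at [1.413, 0.507, -0.238, 1.5, 0.126, 1.149, -0.155], TCP at [0.163, -0.603, 0.231] pointing down, gripper open.
Joint ranges: [-3.08, 3.08], [-0.24, 2.05], [-1.43, 1.35], [0, 2.5], [-1.52, 4.66], [0.17, 1.96], [-2.89, 2.89]. Speed limits (rad/s): [2.39, 2.39, 3.14, 3.14, 3.14, 3.14, 3.14].

## Interface

Orientations are given as a unit quaternion [w, x, y, z].
In Python, from station import ctrl, get_state, vision, ticket, models gives the robot as it stands. Calls block until the motion is done:
- ctrl.movep(position, orientation): joint-space move of the TCP to a pose.
- ctrl.movel(position, frame=None, max_speed=0.15): straight line of the TCP; frame=None keeps the orientation; max_speed is the mean speed in m/s.
- ctrl.set_joints(angles): joint-space move.
- ctrl.ungrasp() and ctrl.close_gripper(force=None): open the fingers fully, or close them until they stop; force is the grip in N (None keeps the last).
- ctrl.pause(seconds).
- ctrl.ik(position, orientation): joint angles nearest the present ones, or None.
- get_state(): the state.
- vision.grab_frame(name): name is "side" or "top" or "wrist"; returns (picture, depth): 384x512x3 uint8, blue, green, red; 384x512 float32, m along the optical axis (not along the pixel's ray), 0 where there is no reading.
- vision.camera_info(name): a dict with "mtx" (3x3 intrinsics, pixels), "R" (3x3) and "t" (3): a world point X has camera coordinates R X + t; the wrist camera has in their place "hand_eye" (4x4, takes a point from camera to tool coordinates, whose origin is the TCP and whose axes are the flange's). Camera axes: x right, y down, z forward; pixel columns grow to the right and rows downward; lengths in m; the calibration is good to about 2 mm. The wrist camera is an equidistant fisheye: a pixel r from the principal point sees the ray r / f radians off the axis. A picture is of the moment at which its call begins: read the wrist's pose just before it. camera_info takes no time and is no camera call.
A pose or a line that the arm cannot do raises ctrl.Unreachable and nothing moves.
- ticket.close_job(): hands the job in, once; it reports no verdict.
Trained networks look in the newest picture that a camera, given by its name, has taken for a name from the list of things; names that differ only in an ending like _2 or _b are one class to them, and where a whole thing is asked for, a point or a joint stands for the part that bears it (a point fixed in the world has none). Each returns a list of dicts, best first, with "p" (0 to 1); they miss things now and then, are a little off and sometimes report something else, mostly with a low value. They report only what shows in the picture. A call takes as long as a camera call. They do not tell look-alikes from the thing itself.
- models.recognise(camera, target): "point" ([column, row] in pixels, amid what is visible of it).
- models.masks_of(camera, target): "mask" (384x512 bool, what is visible of it) and "point" ([column, row] in pixels, amid what is visible of it).
The state is a dict: "time": time; "qpos": joint angles; "qd": joint speeds; "tau": joint torques, N m; "tcp_pos": TCP position; "eef_rot": TCP orientation; "contact_force": force on the tool from outside, world axes, zero at the start; "wrist_torque": the same for the moment, N m; "width": finger opening in m.
Only numpy, scipy, OpenCV 4.12 (cv2) and the standard library are available. Lean on these libraries where they do the work, as an engineer would, in place of code of your own. Each camera call takes 0.05 s, during which the arm holds its last target.

## Task

Lay the short aluminium bar with the orange ends in the two black rests of the fixture, between its blue jaws, and let go of it. Then turn the turnbuckle by its spokes, pushing whichever spoke stands on top away from the robot, so that both jaws draw in together, until you feel the turning go clearly stiff because the bar is gripped firmly between both pads; stop there, do not wrench it tighter and crush the bar. Work gently on the fixture and leave the other things where they are.

Things in the scene. Friction and masses are not known exactly. Their poses are not given: they have to be found in the camera images.
- bar: The loose bar to be clamped: square aluminium tube 30 x 140 x 30 mm with orange end caps, about 0.35 kg (varies), lying flat on the bench to the left or right of the fixture. Origin: centre of its underside; its y axis runs along its length, z up. Both ends and all sides are alike, so half a turn makes no difference.
- fixture: Clamping fixture, fixed to the bench: grey base plate 210 (x) x 260 (y) x 12 mm, origin at the centre of its underside. +x points away from the robot (within 0.2 rad), y along the turnbuckle and the clamped bar, z up. Turnbuckle on its near (-x) side, rests for the bar on its far (+x) side; the blue jaws rise to 100 mm above the bench.
- bar_seat (a point): Where the bar's underside centre belongs, its length along y: on top of the two black U-shaped rests midway between the jaws, 60 mm above the bench; axes as the fixture's. The rests stand 45 mm either way in y, 14 mm thick, with side lips 37 mm apart and 10 mm high; free space between them. A centred bar has 2.5 to 9.5 mm of room to the pad at each end at the start.
- screw_axis (a point): Hub centre of the turnbuckle, on its axis (y), 87 mm above the bench; axes as the fixture's; it stays put. Six polished, slippery round spokes, 8 mm thick, stand out of the 16 mm radius hub every 60 degrees in the x-z plane at y = 0; their rounded ends are 60 mm from the axis. One has a yellow tip, the others black.
- turnbuckle (a joint): Turnbuckle angle q in rad, 0 to 0.8 at the start: the yellow-tipped spoke leans q from straight up towards +x. It grows (tightens) as the top spoke is pushed to +x. Self-locking. Free, it resists with 0.35 N m (6.5 N on a spoke 55 mm out). Once both pads bear, it stiffens steeply, within some 0.3 rad: 9 N is barely gripped, 11 to 13 N right, 18 N crushes the bar.
- jaw_left: Jaw at +y: upright blue plate 170 x 16 x 80 mm, drawn to -y by 3 mm per rad of the turnbuckle; at angle 0 its inner face (origin, 12 mm above the bench) is 81.5 mm from the fixture's middle. Its round black pad (24 mm diameter, face 18) faces the bar's end and stands 2 to 6.5 mm out of the plate: set by hand, different each time and at each jaw, not measured.
- jaw_right: The same jaw, mirrored, at the fixture's -y side; drawn towards +y. Its pad too is set by hand, so the angle at which both pads bear on the bar is not known beforehand (1.6 to 3.2 rad).
- long_bar: Bystander: an all-black bar 30 x 190 x 30 mm lying on the other side of the fixture. Not to be used. Origin: centre of underside, length along y.
- parts_tray: Bystander: blue open tray 110 x 160 x 35 mm. Origin: centre of underside.
- heat_sink: Bystander: finned aluminium heat sink 50 x 50 x 24 mm. Origin: centre of underside.
- screwdriver: Bystander: a screwdriver lying flat.
- cleaner_bottle: Bystander: bottle with red cap, 48 mm diameter, 120 mm high. Origin: centre of underside.
- screw_jar: Bystander: small jar, 52 mm diameter, 55 mm high. Origin: centre of underside.
- bushing: Bystander: brass bushing, 40 mm diameter, 18 mm high. Origin: centre of underside.
There are look-alikes about, which are no part of the job. What is meant by the bar is not turquoise, and is the larger of those in its own colour.

How it is judged:
By the outcome, as a careful person would: the job done as asked, in the order asked, and still so for the second after the job is handed in, with the robot touching nothing.
It also fails if it takes over 72 s, if anything falls off the work surface, if the arm or the gripper's body presses on something with over 40 N, if the wrist force passes 120 N, or if a joint passes its speed limit or range.

## Working session

There is one attempt and no reset: what is moved stays moved. The work goes in short steps, each a Python script; the robot and the scene stay as the last script left them, time stands still between calls to the robot, and variables do not carry over. Pictures are saved under pics/ and viewed, and the job is handed in when it is done.

```bash
ls; mkdir -p pics
python3 - <<'E'
from station import ctrl,get_state,vision,ticket,models
import cv2,numpy as np
s=get_state();print(s)
for n in ["side","top","wrist"]:
    im,d=vision.grab_frame(n);cv2.imwrite(f"pics/{n}0.png",im);np.save(f"pics/{n}0d.npy",d)
    print(n,vision.camera_info(n))
print(ctrl.pinch_z)
E
```

```text
pics
{'time': 0.0, 'qpos': array([ 1.41251755,  0.50832093, -0.23752083,  1.50113425,  0.12567828,
        1.14892987, -0.15479663]), 'qd': array([-0.00017052, -0.00091337,  0.00019811, -0.00026839, -0.00062055,
        0.00118169,  0.00160644]), 'tau': array([ 2.84054595e-04, -6.20582128e+01, -2.18644425e+00, -2.49647856e+01,
        1.28136066e-02,  1.19000734e-02,  1.52783241e-05]), 'tcp_pos': array([ 0.16274973, -0.6029042 ,  0.23043956]), 'eef_rot': array([-8.93456287e-04,  9.91314234e-01,  1.31511502e-01, -1.29922264e-04]), 'contact_force': array([ 0.18315762,  0.28376182, -0.55637144]), 'wrist_torque': array([ 0.00911258, -0.03845928,  0.01038475]), 'width': 0.08540744523125093}
side {'mtx': array([[420.18754958,   0.        , 250.76797693],
       [  0.        , 420.18754958, 192.27281661],
       [  0.        ,   0.        ,   1.        ]]), 'R': array([[ 0.98421675, -0.17692824, -0.00371212],
       [-0.11026063, -0.59668097, -0.79486754],
       [ 0.13841957,  0.78273125, -0.60677163]]), 't': array([-0.58324729,  0.12034793,  1.05603631])}
top {'mtx': array([[433.19837639,
[... 168 characters left out ...]
794,  0.01308582],
       [-0.99437329,  0.01313409, -0.10511541],
       [ 0.10492335, -0.01454574, -0.99437393]]), 't': array([-0.0442439 ,  0.58488778,  1.39569252])}
wrist {'mtx': array([[297.31863964,   0.        , 253.64434725],
       [  0.        , 297.31863964, 194.78708155],
       [  0.        ,   0.        ,   1.        ]]), 'hand_eye': array([[-8.71002951e-05, -9.56761220e-01, -2.90874477e-01,
         7.49515167e-02],
       [ 9.99999988e-01, -1.19688614e-04,  9.42438474e-05,
         4.69907600e-04],
       [-1.24983221e-04, -2.90874465e-01,  9.56761219e-01,
        -1.42421351e-01],
       [ 0.00000000e+00,  0.00000000e+00,  0.00000000e+00,
         1.00000000e+00]])}
-0.0187
```

View pics/side0.png

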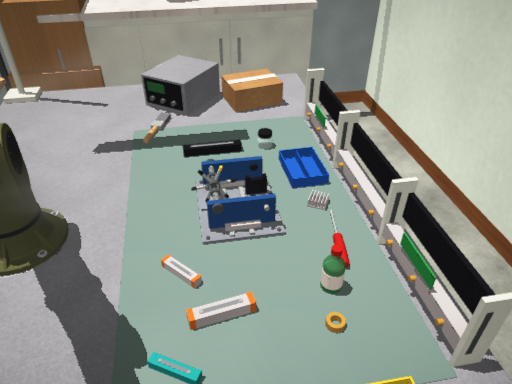

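View pics/top0.png

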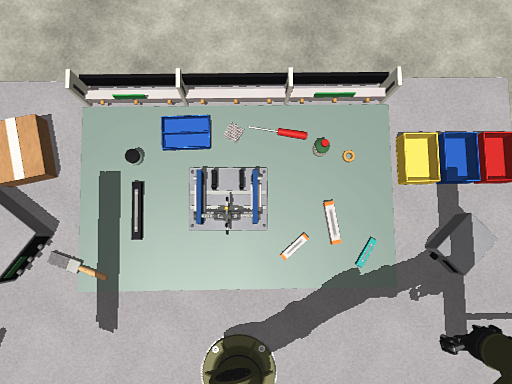

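View pics/wrist0.png

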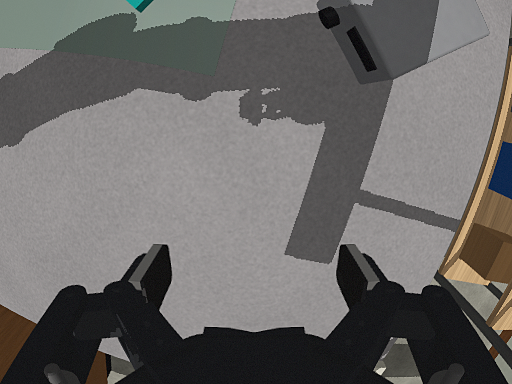

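The candidates, in top-view pixels, are:
- large orange-ended bar at (332,221), side view (222,310)
- small orange-ended bar at (294,246), side view (181,270)
- turquoise bar at (366,252)
- black long bar at (138,209)

By the description it's the larger orange-ended one at (332,221). I'll check its size in a close crop.

```bash
cat > h.py <<'E'
from station import ctrl,get_state,vision,ticket,models
import cv2,numpy as np
from scipy.spatial.transform import Rotation as Rn
def pts(n,d,info=None):
    i=info or vision.camera_info(n);K=i["mtx"]
    v,u=np.mgrid[0:384,0:512]
    c=np.stack([(u-K[0,2])/K[0,0]*d,(v-K[1,2])/K[1,1]*d,d],-1)
    return (c-i["t"])@i["R"]
def proj(n,X):
    i=vision.camera_info(n);c=i["R"]@np.asarray(X)+i["t"];p=i["mtx"]@(c/c[2]);return p[:2]
def ray(n,uv):
    i=vision.camera_info(n);K=i["mtx"]
    d=i["R"].T@np.array([(uv[0]-K[0,2])/K[0,0],(uv[1]-K[1,2])/K[1,1],1])
    return -i["R"].T@i["t"],d/np.linalg.norm(d)
def atz(n,uv,z):
    o,d=ray(n,uv);return o+d*(z-o[2])/d[2]
E
python3 - <<'E'
from h import *
t=cv2.imread("pics/top0.png");s=cv2.imread("pics/side0.png")
a=cv2.resize(t[150:290,170:390],None,fx=3.6,fy=3.6,interpolation=cv2.INTER_CUBIC);cv2.imwrite("pics/c1.png",a)
a=cv2.resize(s[130:335,150:350],None,fx=2.9,fy=2.9,interpolation=cv2.INTER_CUBIC);cv2.imwrite("pics/c2.png",a)
for n in ["top","side"]:
    d=np.load(f"pics/{n}0d.npy");P=pts(n,d)
    im=cv2.imread(f"pics/{n}0.png")
    for m in models.masks_of(n,"bar"):
        M=m["mask"];Q=P[M&(d>0)]
        zt=np.percentile(Q[:,2],80);T=Q[Q[:,2]>zt-.006][:,:2].astype(np.float32)
        print(n,m["p"],m["point"],M.sum(),"ztop",zt,np.median(Q[:,2]),cv2.minAreaRect(T))
E
```

```text
top 0.81 [329.0, 219.7] 481 ztop 0.03086471193208558 0.028190147602388648 ((0.47300127148628235, -0.31435972452163696), (0.1394229531288147, 0.030973512679338455), 8.873689651489258)
top 0.79 [293.2, 244.1] 305 ztop 0.02342488558158531 0.020746315796530287 ((0.3949594795703888, -0.18710672855377197), (0.023038825020194054, 0.10464362800121307), 41.23643493652344)
top 0.79 [369.2, 253.9] 259 ztop 0.022346918711778168 0.01948317902599535 ((0.3727164566516876, -0.4240061640739441), (0.023457739502191544, 0.09999393671751022), 58.46524429321289)
side 0.68 [175.7, 368.8] 848 ztop 0.02213620649818505 0.02075807400926053 ((0.37463313341140747, -0.42488622665405273), (0.0225260928273201, 0.09881862998008728), 58.067100524902344)
side 0.67 [181.5, 270.0] 537 ztop 0.02306331037924569 0.0213148778478105 ((0.39600870013237, -0.188808873295784), (0.023661300539970398, 0.10691231489181519), 40.72169876098633)
side 0.55 [218.7, 310.3] 1473 ztop 0.030162042714589953 0.028271110442732714 ((0.4738607406616211, -0.3147836923599243), (0.1401723325252533, 0.03370259702205658), 8.871503829956055)
side 0.37 [340.4, 243.1] 276 ztop 0.02460382143176311 0.022312780713487166 ((0.7644414305686951, -0.22010928392410278), (0.16070520877838135, 0.036523811519145966), 67.87506103515625)
```

View pics/c1.png

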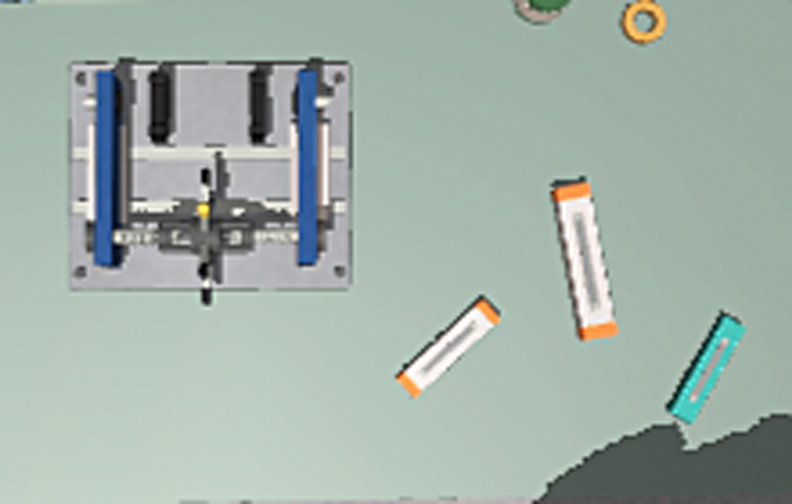

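View pics/c2.png

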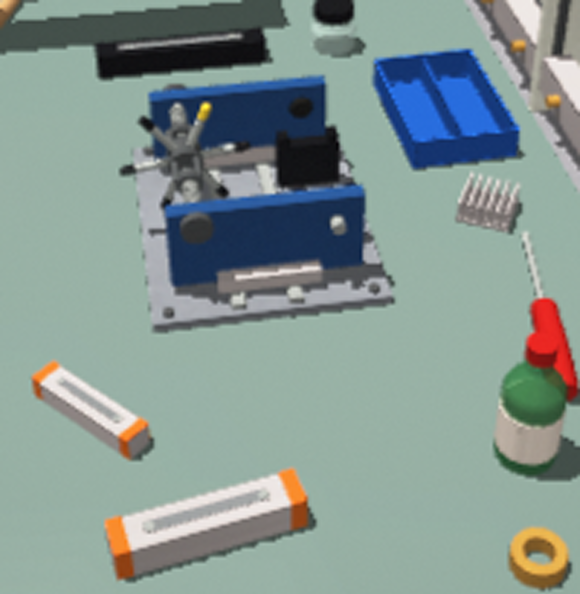

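The crop confirms it: the bar at top (332,221) measures 140 x 30 x 30 mm, while the other orange one is only 105 x 23 mm. Next I'll locate the fixture, rests and turnbuckle from depth in both views.

Run:
```python
from h import *
for n in ["top","side"]:
    d=np.load(f"pics/{n}0d.npy");P=pts(n,d);im=cv2.imread(f"pics/{n}0.png").astype(int)
    B,G,R=im[...,0],im[...,1],im[...,2]
    reg=(P[...,0]>.3)&(P[...,0]<.72)&(P[...,1]>-.15)&(P[...,1]<.22)&(d>0)
    blue=(B>R+50)&reg&(P[...,2]>.09)&(P[...,2]<.115)
    print(n,"z jaw top",np.percentile(P[blue][:,2],[10,50,90]))
    k,l=cv2.connectedComponents(blue.astype(np.uint8))
    for j in range(1,k):
        Q=P[l==j]
        if len(Q)>15:print(" jaw",len(Q),cv2.minAreaRect(Q[:,:2].astype(np.float32)),Q.mean(0))
    pl=reg&(abs(P[...,2]-.012)<.005)&(abs(P[...,1])<.2)
    k,l,st,_=cv2.connectedComponentsWithStats(pl.astype(np.uint8))
    j=1+st[1:,4].argmax()
    print(" plate",np.median(P[pl][:,2]),cv2.minAreaRect(P[pl][:,:2].astype(np.float32)))
    dark=reg&(im.max(-1)<60)&(P[...,2]>.05)&(P[...,2]<.082)
    k,l=cv2.connectedComponents(dark.astype(np.uint8))
    for j in range(1,k):
        Q=P[l==j]
        if len(Q)>8:print(" dark",len(Q),Q.mean(0),cv2.minAreaRect(Q[:,:2].astype(np.float32)),np.percentile(Q[:,2],[5,50,95]))
    hi=reg&(P[...,2]>.118);Q=P[hi]; 
    if len(Q): print(" hi",len(Q),Q[Q[:,2].argsort()[::-1]][:6])
    yel=reg&(R>150)&(G>120)&(B<90);print(" yel",np.argwhere(yel)[:6],P[yel][:6])
```

```text
top z jaw top [0.09533899 0.09875574 0.10244492]
 jaw 246 ((0.5577350854873657, 0.11681652069091797), (0.014569747261703014, 0.16725164651870728), 88.28196716308594) [0.5583752  0.11669424 0.09870101]
 jaw 264 ((0.5569620728492737, -0.059774063527584076), (0.012738729827105999, 0.16436386108398438), 89.10520935058594) [ 0.55605    -0.05973583  0.09896689]
 plate 0.011369047897174847 ((0.5125658512115479, 0.024634316563606262), (0.343326210975647, 0.4162432849407196), 89.61770629882812)
 dark 76 [0.61623668 0.07239849 0.06265797] ((0.6159400343894958, 0.0715862587094307), (0.012799490243196487, 0.05679025501012802), 89.44403839111328) [0.05493355 0.06122374 0.07157235]
 dark 74 [ 0.6152069  -0.01764556  0.0619491 ] ((0.6154659986495972, -0.01773414947092533), (0.009893855080008507, 0.056985773146152496), 89.3140640258789) [0.05388916 0.0606658  0.07117473]
 dark 35 [0.56084707 0.10849739 0.07126044] ((0.5605652928352356, 0.10855761170387268), (0.0034541008062660694, 0.10758890211582184), 87.5106201171875) [0.06525575 0.07058033 0.07726476]
 hi 29 [[0.5166875  0.02905148 0.14696979]
 [
[... 1335 characters left out ...]
ark 21 [ 0.49881238 -0.07399925  0.07840973] ((0.4989565312862396, -0.07419058680534363), (0.00484795868396759, 0.01978371851146221), 88.52288818359375) [0.07370056 0.07858478 0.08180413]
 hi 55 [[0.51861305 0.02481604 0.14116698]
 [0.51917504 0.02954683 0.14102063]
 [0.52171828 0.02962234 0.14066068]
 [0.5167394  0.03070096 0.14055872]
 [0.51629158 0.02720789 0.13987039]
 [0.52080474 0.02268102 0.13927135]]
 yel [[165 220]
 [165 221]
 [166 219]
 [166 220]
 [166 221]
 [166 222]] [[0.52642403 0.11017252 0.09042414]
 [0.52908522 0.10906219 0.0908276 ]
 [0.5167394  0.03070096 0.14055872]
 [0.51917504 0.02954683 0.14102063]
 [0.52171828 0.02962234 0.14066068]
 [0.53164962 0.10855774 0.08753297]]
```

```bash
cat >> h.py <<'E'
def Q(psi):
    q=(Rn.from_euler("z",psi)*Rn.from_euler("x",np.pi)).as_quat();return np.array([q[3],q[0],q[1],q[2]])
def wproj(X,st):
    i=vision.camera_info("wrist");T=i["hand_eye"];q=st["eef_rot"]
    R=Rn.from_quat([q[1],q[2],q[3],q[0]]).as_matrix()
    t=R.T@(np.asarray(X)-st["tcp_pos"]);c=T[:3,:3].T@(t-T[:3,3])
    th=np.arctan2(np.hypot(c[0],c[1]),c[2]);a=np.arctan2(c[1],c[0]);K=i["mtx"]
    return np.array([K[0,2]+K[0,0]*th*np.cos(a),K[1,2]+K[0,0]*th*np.sin(a)])
FIX=np.array([.5585,.0278]);YAW=-.008
SEAT=np.array([.6165,.0278,.060]);BAR=np.array([.4735,-.3145]);PH=np.radians(8.87)
def rect(c,phi,l,w,z):
    e=np.array([np.cos(phi),np.sin(phi)]);n=np.array([-e[1],e[0]])
    return [np.r_[np.asarray(c)[:2]+a*l/2*e+b*w/2*n,z] for a,b in [(1,1),(1,-1),(-1,-1),(-1,1)]]
def snap(name,overl=(),crop=None):
    st=get_state();im,d=vision.grab_frame("wrist");im=cv2.resize(im,None,fx=1.5,fy=1.5)
    for poly in overl:
        p=np.array([wproj(x,st)*1.5 for x in poly]).astype(int);cv2.polylines(im,[p],True,(255,0,255),1)
    cv2.imwrite(f"pics/{name}.png",im);return st,d
E
python3 - <<'E'
from h import *
e=np.array([np.cos(PH),np.sin(PH)]);g=BAR+.018*e
ctrl.movep(np.r_[g,.14],Q(PH));print(get_state()["time"],get_state()["tcp_pos"],get_state()["qpos"])
snap("w1",[rect(BAR,PH,.14,.03,.03),rect(BAR,PH,.14,.03,0)])
j=ctrl.ik(np.r_[SEAT[:2]+[0,.018],.3],Q(np.pi/2+YAW));print(j)
E
```

```text
1.8917 [ 0.49059813 -0.31329242  0.14017397] [ 0.70311614  0.53202837 -0.27513017  1.74267065  0.17937292  0.89109116
 -1.06699907]
[ 0.30916795  0.51730403 -0.72973461  1.39605557  0.3441057   1.35729126
 -0.43543127]
```

View pics/w1.png

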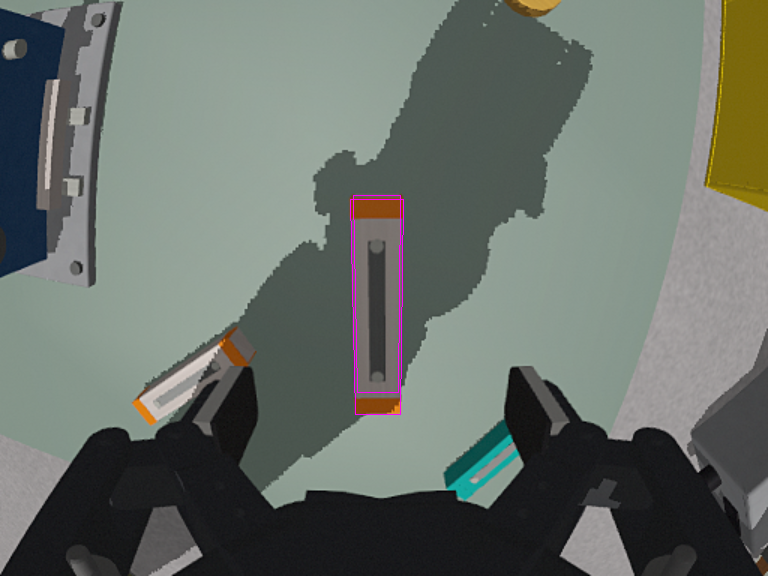

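The wrist view matches the predicted outline of the large orange-ended bar (centre at about (377,305) in the picture). Grasping it now.

Run:
```python
from h import *
e=np.array([np.cos(PH),np.sin(PH)]);g=BAR+.018*e
ctrl.movel(np.r_[g,.003],max_speed=.12)
s=get_state();print(s["time"],s["tcp_pos"],s["contact_force"])
ctrl.close_gripper(50);s=get_state();print(s["time"],s["width"],s["contact_force"])
ctrl.movel(np.r_[g,.22],max_speed=.2)
s=get_state();print(s["time"],s["width"],s["contact_force"])
snap("w2",[rect(BAR,PH,.14,.03,.217)])
yv=np.array([-np.sin(YAW),np.cos(YAW)])
ctrl.movep(np.r_[SEAT[:2]+.018*yv,.22],Q(np.pi/2+YAW))
s=get_state();print(s["time"],s["width"],s["tcp_pos"],s["qpos"])
snap("w3",[rect(FIX,YAW,.21,.26,.012),rect(SEAT,YAW+np.pi/2,.14,.03,.217)])
im,d=vision.grab_frame("side");cv2.imwrite("pics/s3.png",cv2.resize(im[80:260,140:340],None,fx=3,fy=3))
```

```text
3.2333 [ 0.4917427  -0.31199301  0.00370011] [-0.84786059 -1.36067994 -0.30482584]
3.7833 0.029450425254378725 [-0.52667634  0.26154168  5.31974655]
5.0167 0.029123381837219475 [-0.80896943  0.36582467 -4.3199096 ]
6.4833 0.0292194017411992 [0.61671753 0.04334094 0.21966852] [ 0.29392316  0.56609724 -0.68311186  1.53285034  0.3767546   1.17830661
 -0.47049183]
```

View pics/w2.png

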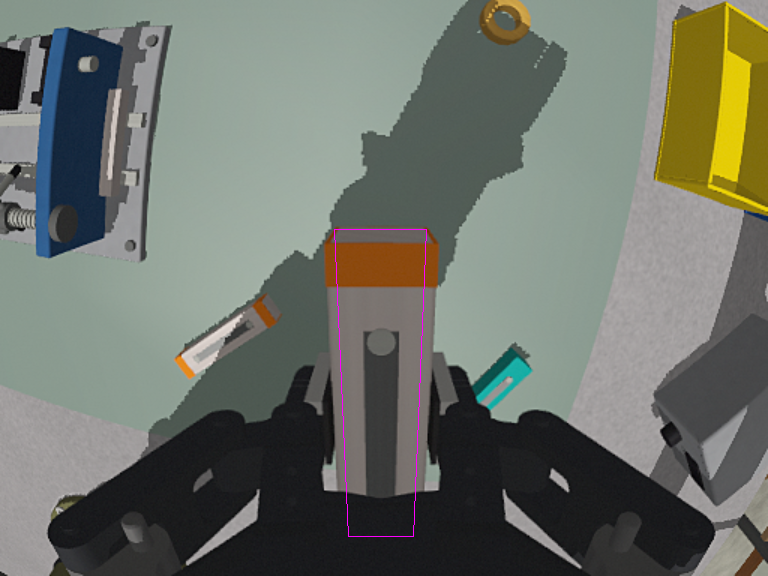

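View pics/w3.png

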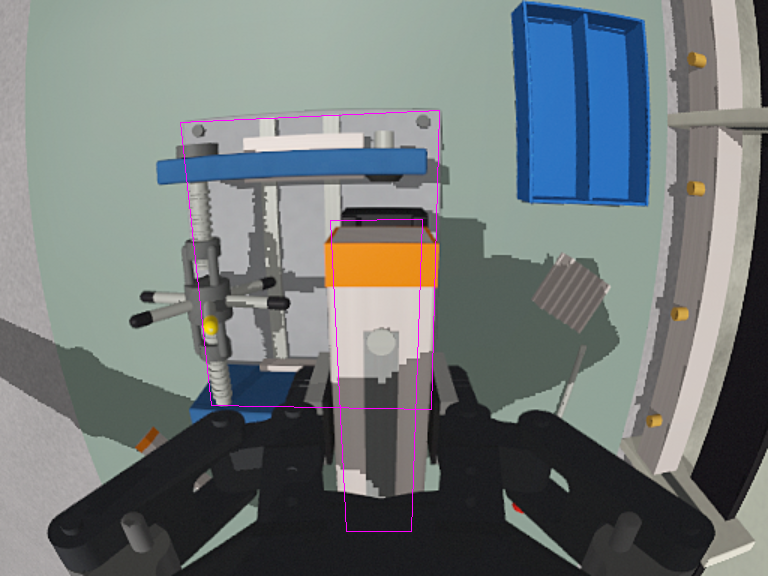

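View pics/s3.png

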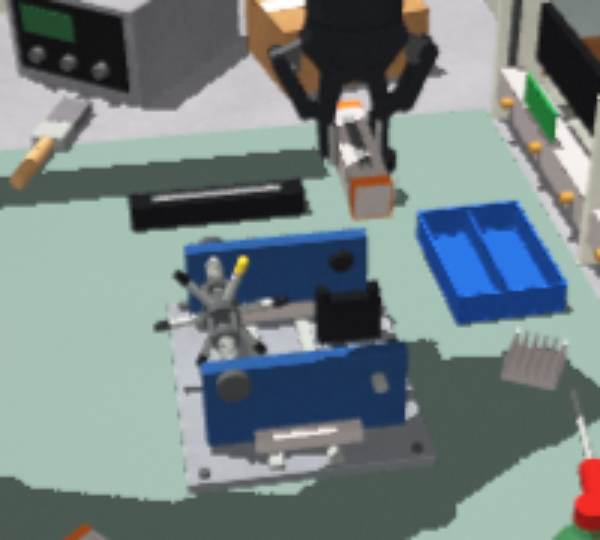

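Run:
```python
from h import *
s=get_state();q=s["eef_rot"];R=Rn.from_quat([q[1],q[2],q[3],q[0]]).as_matrix();tip=s["tcp_pos"];print(s["tcp_pos"],R[:,0])
for off in (.016,.018,.020):
  for z in (.246,.216):
    c=tip[:2]-off*R[:2,0]
    r=rect(c,np.arctan2(R[1,0],R[0,0]),.14,.03,z);print(off,z,[(wproj(x,s)*1.5).round(1) for x in r[:2]])
# rests as seen now: lips tops z=.07 at far rest
yv=np.array([-np.sin(YAW),np.cos(YAW)])
for z in(.06,.07): print("rest",[(wproj(x,s)*1.5).round(1) for x in rect(SEAT[:2]+.045*yv,YAW,.043,.014,z)])
im=cv2.imread("pics/w3.png");cv2.imwrite("pics/w3c.png",cv2.resize(im[130:400,110:460],None,fx=2.2,fy=2.2))
```

```text
[0.61673768 0.04349271 0.2198205 ] [ 0.01179819  0.99992957 -0.00128674]
0.016 0.246 [array([319.9, 236.3]), array([433.2, 236.2])]
0.016 0.216 [array([332. , 220.9]), array([422.8, 220.8])]
0.018 0.246 [array([320.2, 243.7]), array([433. , 243.6])]
0.018 0.216 [array([332.2, 226.9]), array([422.7, 226.8])]
0.02 0.246 [array([320.4, 251. ]), array([432.8, 251. ])]
0.02 0.216 [array([332.3, 232.8]), array([422.6, 232.7])]
rest [array([410.5, 215.5]), array([410.3, 235.7]), array([347.7, 235.9]), array([347.3, 215.7])]
rest [array([411.5, 217.3]), array([411.3, 238.2]), array([346.6, 238.4]), array([346.2, 217.6])]
```

View pics/w3c.png

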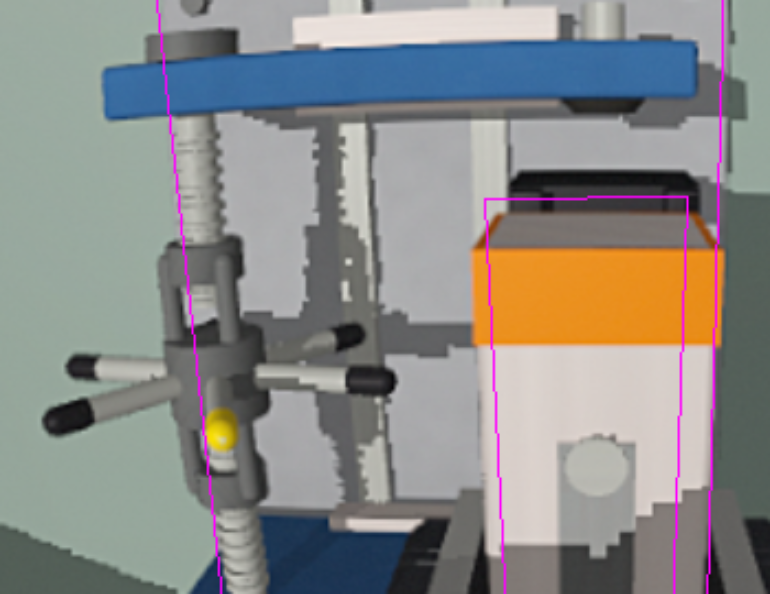

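The wrist view puts the far rest (crop (605,185)) about 6 px right of where I predicted it, roughly 4 mm in x. I'll take another view from further back, where both rests show clear of the bar, and triangulate.

Run:
```python
from h import *
import pickle
ctrl.movel(np.array([.60,-.11,.22]),max_speed=.2)
ctrl.pause(.2)
yv=np.array([-np.sin(YAW),np.cos(YAW)])
st,d=snap("w4",[rect(FIX,YAW,.21,.26,.012)]+[rect(SEAT[:2]+k*.045*yv,YAW,.057,.014,.07) for k in(1,-1)])
pickle.dump(st,open("st4.pkl","wb"));np.save("pics/w4d.npy",d);print(st["time"],st["tcp_pos"],st["contact_force"],st["width"])
```

```text
7.7167 [ 0.60020832 -0.10824985  0.22014441] [-0.82460881 -0.75667942 -5.0968788 ] 0.029177178060652204
```

View pics/w4.png

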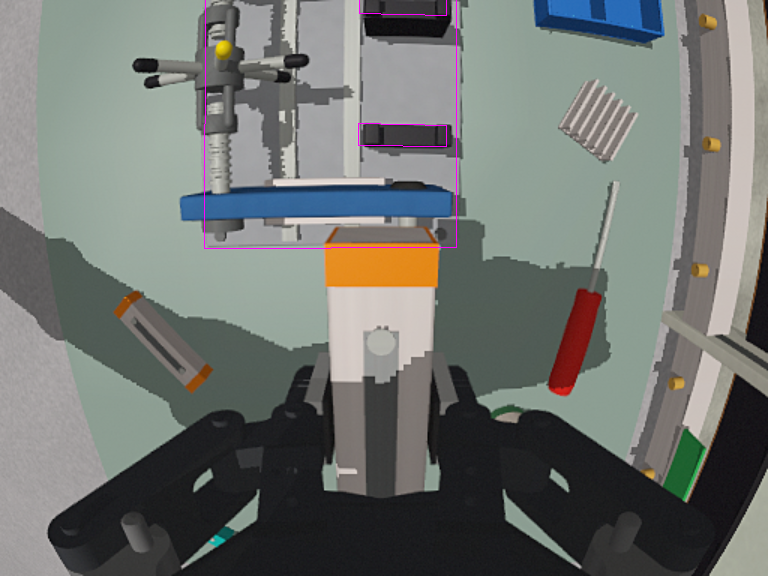

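Run:
```python
from h import *
import pickle
im=cv2.imread("pics/w4.png");cv2.imwrite("pics/w4c.png",cv2.resize(im[0:260,330:480],None,fx=2.3*2,fy=2.3,interpolation=cv2.INTER_CUBIC))
st=pickle.load(open("st4.pkl","rb"))
for x in (.616,.618,.620):
  for y0 in (-.045,.045):
    p=[(wproj([x+dx-.008*-y0*-1,FIX[1]+y0,.07],st)*1.5).round(1) for dx in(-.0285,-.0185,.0185,.0285)];print(x,y0,*p)
# depth on wrist? rests
d=np.load("pics/w4d.npy");print(d[88:94,240:300:6].round(3))
```

```text
0.616 -0.045 [359.1 134.8] [374.6 134.6] [431.9 135. ] [447.1 135.3]
0.616 0.045 [357.5   4.5] [372.8   4.2] [429.4   5. ] [444.5   5.7]
0.618 -0.045 [362.2 134.8] [377.7 134.6] [434.9 135. ] [450.2 135.4]
0.618 0.045 [360.5   4.4] [375.9   4.2] [432.4   5.1] [447.5   5.8]
0.62 -0.045 [365.3 134.7] [380.8 134.6] [438.  135.1] [453.2 135.5]
0.62 0.045 [363.6   4.4] [378.9   4.2] [435.5   5.2] [450.5   6. ]
[[0.328 0.274 0.276 0.284 0.284 0.283 0.284 0.285 0.285 0.276]
 [0.329 0.276 0.276 0.284 0.285 0.285 0.286 0.284 0.285 0.275]
 [0.33  0.275 0.276 0.283 0.284 0.285 0.285 0.285 0.284 0.276]
 [0.329 0.277 0.276 0.285 0.284 0.285 0.285 0.285 0.286 0.275]
 [0.33  0.275 0.276 0.285 0.285 0.286 0.285 0.284 0.285 0.276]
 [0.331 0.276 0.277 0.285 0.285 0.285 0.285 0.286 0.287 0.276]]
```

View pics/w4c.png

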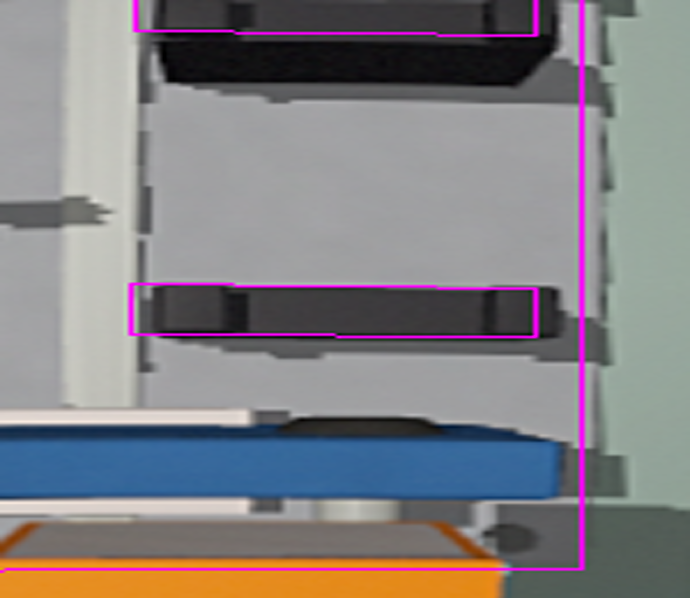

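Run:
```python
from h import *
yv=np.array([-np.sin(YAW),np.cos(YAW)])
t=np.r_[np.array([.6168,.0278])+.018*yv,.22]
ctrl.movel(t,max_speed=.2)
t[2]=.09;ctrl.movel(t,max_speed=.1)
ctrl.pause(.2)
st=get_state();print(st["time"],st["tcp_pos"],t,st["contact_force"],st["width"])
im,d=vision.grab_frame("wrist");cv2.imwrite("pics/w5.png",cv2.resize(im[60:260,80:340],None,fx=3,fy=3,interpolation=cv2.INTER_CUBIC))
im,d=vision.grab_frame("side");cv2.imwrite("pics/s5.png",cv2.resize(im[120:250,170:310],None,fx=4.2,fy=4.2,interpolation=cv2.INTER_CUBIC))
im,d=vision.grab_frame("top");cv2.imwrite("pics/t5.png",cv2.resize(im[140:250,170:290],None,fx=4.2,fy=4.2,interpolation=cv2.INTER_CUBIC))
```

```text
10.35 [0.61718366 0.04581374 0.09046037] [0.616944   0.04579942 0.09      ] [ 0.24213786  0.10298951 -4.00407146] 0.02927254991366831
```

View pics/w5.png

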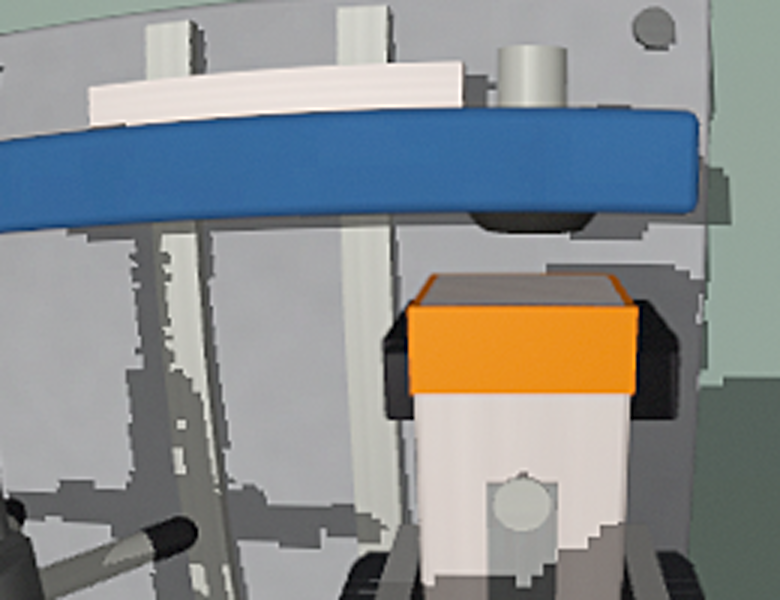

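View pics/s5.png

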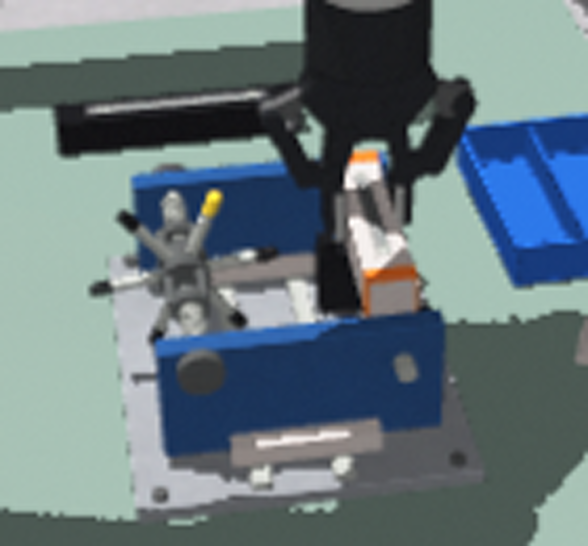

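View pics/t5.png

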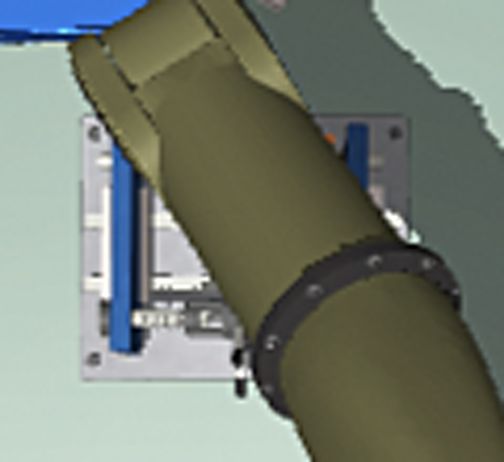

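At hover, the rest's lips centre on col 531 of the wrist crop and the bar on col 523, at about 5.2 px/mm. I'll shift +1.5 mm in x and lower until it touches.

Run:
```python
from h import *
yv=np.array([-np.sin(YAW),np.cos(YAW)])
t=np.r_[np.array([.6183,.0278])+.018*yv,.09]
ctrl.movel(t,max_speed=.03)
t[2]=.070;ctrl.movel(t,max_speed=.06);ctrl.pause(.15)
f0=get_state()["contact_force"];print(f0)
for z in np.arange(.068,.059,-.001):
    t[2]=z;ctrl.movel(t,max_speed=.02);s=get_state();f=s["contact_force"]-f0;print(round(s["time"],2),s["tcp_pos"].round(4),f.round(2))
    if abs(f[2])>3 or np.hypot(f[0],f[1])>6:break
im,d=vision.grab_frame("wrist");cv2.imwrite("pics/w6.png",cv2.resize(im[60:260,80:340],None,fx=3,fy=3,interpolation=cv2.INTER_CUBIC))
```

```text
[-0.03748286  0.02766959 -5.07071704]
11.63 [0.6184 0.0457 0.068 ] [0.   0.46 0.24]
11.88 [0.6184 0.0458 0.067 ] [-0.62 -1.26  1.29]
12.13 [0.6184 0.0458 0.0659] [-0.06  0.42  0.69]
12.38 [0.6184 0.0458 0.0649] [-0.78  0.61  1.23]
12.63 [0.6184 0.0458 0.0639] [-0.06 -0.44  0.06]
12.88 [0.6186 0.0458 0.0634] [-1.13 -1.47  5.82]
```

View pics/w6.png

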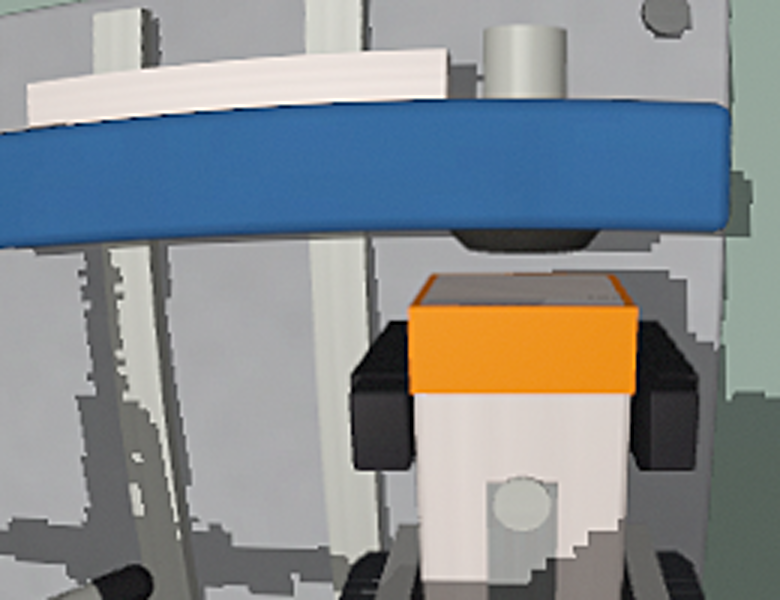

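The bar is seated at the expected height and centred in the rest (lips 350..697, bar centre 523). Releasing.

Run:
```python
from h import *
ctrl.ungrasp();s=get_state();print(s["time"],s["width"],s["contact_force"].round(2))
p=s["tcp_pos"];ctrl.movel([p[0],p[1],.10],max_speed=.1);ctrl.movel([p[0],p[1],.20],max_speed=.2)
ctrl.movep([.46,.0278,.25],Q(0+YAW))
s=get_state();print(s["time"],s["tcp_pos"],s["qpos"].round(2))
st,d=snap("w7")
for n,sl in(("side",(slice(120,250),slice(170,310))),("top",(slice(150,240),slice(180,280)))):
    im,d=vision.grab_frame(n);np.save(f"pics/{n}7d.npy",d);cv2.imwrite(f"pics/{n}7.png",im);cv2.imwrite(f"pics/{n}7c.png",cv2.resize(im[sl],None,fx=4.5,fy=4.5,interpolation=cv2.INTER_CUBIC))
```

```text
13.525 0.08501893016682524 [-0.2   0.41 -0.5 ]
15.8917 [0.46010915 0.02779287 0.24930607] [ 0.16  0.24 -0.34  1.88  0.09  1.04 -1.8 ]
```

View pics/w7.png

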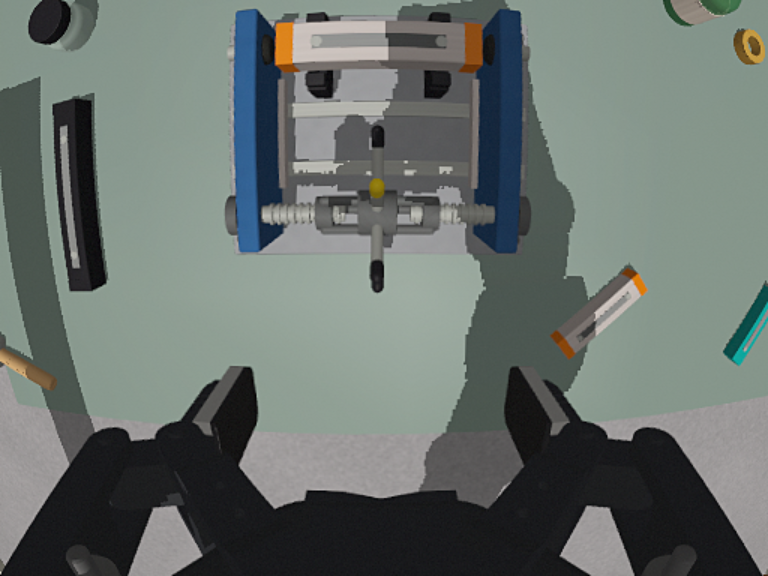

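View pics/side7c.png

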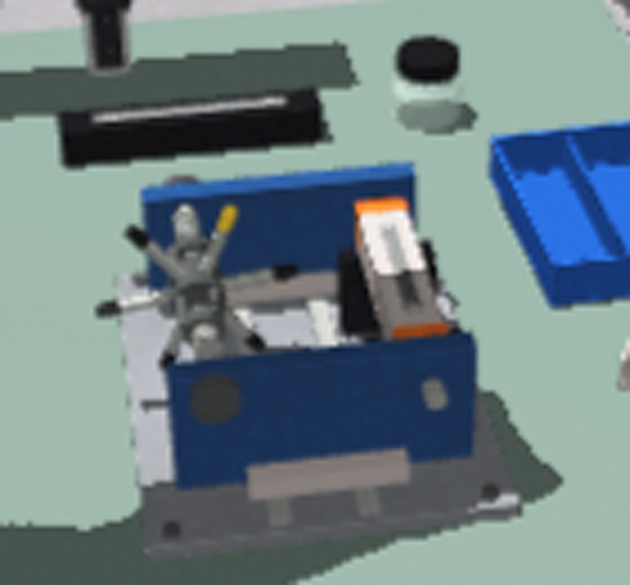

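View pics/top7c.png

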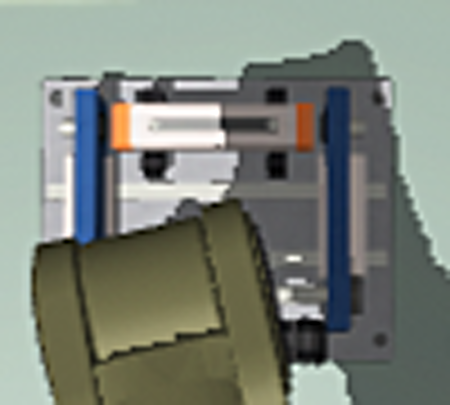

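The bar lies flat in both rests between the pads, with its ends at (285,45) and (473,45) in the wrist view. Next I'll fit the screw axis and q from the spoke tips.

Run:
```python
from h import *
from scipy.optimize import least_squares
st=get_state()
def tip(xs,q,k,r=.055,y=.0278): a=q+k*np.pi/3;return [xs+r*np.sin(a),y,.087+r*np.cos(a)]
for n in("side","top"):
    im=cv2.imread(f"pics/{n}{'0'}.png").astype(int);B,G,R=im[...,0],im[...,1],im[...,2]
    m=(R>140)&(G>110)&(B<100);m[:140]=0;m[240:]=0;m[:,:200]=0;m[:,245:]=0;v,u=np.nonzero(m);print(n,u.mean(),v.mean(),len(u))
    globals()[n]=np.array([u.mean(),v.mean()])
def f(p):
    xs,q,y,b=p
    return np.r_[proj("top",tip(xs,q,0,.056,y))-top,proj("side",tip(xs,q,0,.056,y))-side,
     wproj(tip(xs,q,0,.056,y),st)-np.array([377,187])/1.5-[0,b],wproj(tip(xs,q,1,.055,y),st)-np.array([377,136])/1.5-[0,b], b/1.]
r=least_squares(f,[.4965,.4,.0278,0]);print(r.x,r.fun.round(2))
for k in range(-2,2):print(k,wproj(tip(*r.x[:2],k,.055,r.x[2]),st)*1.5)
print("hub",wproj([r.x[0],r.x[2],.103],st)*1.5, "jaw ends",[(wproj([x,.1163,.1],st)*1.5).round() for x in (.473,.643)])
```

```text
side 219.78947368421052 167.73684210526315 19
top 226.11111111111111 208.11111111111111 9
[0.49638003 0.42579093 0.02912975 0.42287209] [-0.01 -0.86  0.42 -0.67  0.02  0.3   0.11  0.12  0.42]
-2 [378.53085296 291.10087793]
-1 [377.89165438 279.10941266]
0 [377.04195015 188.7099818 ]
1 [377.1600504  136.81360117]
hub [377.71687528 220.08974445] jaw ends [array([251., 256.]), array([246.,  12.])]
```

Fit: screw axis x ≈ 0.4965, y ≈ 0.0285, q ≈ 0.43, so the spoke before the yellow one stands at about −0.62 rad. I'll push the spokes with shut fingers, watching the force.

```bash
cat >> h.py <<'E'
XS,YS,ZS=.4967,.0288,.087
FW=.011
def pose(th):
    rc=.057 if th<-.25 else (.050 if th>0 else .050+(.007)*(-th/.25))
    return np.array([XS+rc*np.sin(th)-.004/np.cos(th)-FW, YS, ZS+.047*np.cos(th)])
def torque(th,f):   # f= force on tool minus bias
    F=-f
    if th<-.1: c=np.array([.058*np.sin(th),.058*np.cos(th)])
    else: c=np.array([.047*np.tan(th),.047]) if False else np.array([.048*np.sin(th),.048*np.cos(th)])
    return F[0]*c[1]-F[2]*c[0]
def push(th0,th1,step,f0,stopF,spd=.03,t=0):
    th=th0
    while th<th1-1e-9:
        th=min(th+step,th1);ctrl.movel(pose(th),max_speed=spd)
        s=get_state();f=s["contact_force"]-f0;T=torque(th,f)
        print(round(s["time"],2),"th%.3f"%th,(s["tcp_pos"]-pose(th)).round(4),f.round(1),"F55 %.1f"%(T/.055),"my",s["wrist_torque"].round(2))
        if T/.055>stopF: return th,True
    return th,False
E
python3 - <<'E'
from h import *
ctrl.close_gripper(60);s=get_state();print(s["time"],s["width"])
p=pose(-.85);p[2]=ZS+.047*np.cos(.62)
ctrl.movep(np.r_[p[:2],.2],Q(YAW));ctrl.movel(p,max_speed=.15);ctrl.pause(.15)
s=get_state();f0=s["contact_force"];np.save("f0.npy",f0);print(s["time"],s["tcp_pos"],p,f0)
print(push(-.74,-.44,.06,f0,10))
im,d=vision.grab_frame("side");cv2.imwrite("pics/s8.png",cv2.resize(im[110:240,150:310],None,fx=4.5,fy=4.5,interpolation=cv2.INTER_CUBIC))
snap("w8")
E
```

```text
16.8083 -0.0004115923582885908
17.9417 [0.43778934 0.02888849 0.12636578] [0.43681626 0.0288     0.12525229] [ 0.08227116 -0.586799   -0.111521  ]
18.36 th-0.680 [ 0.0002  0.     -0.0001] [ 0.1  0.4 -0. ] F55 -0.1 my [-0.01 -0.01  0.02]
18.62 th-0.620 [0.0002 0.     0.0001] [-0.1  0.5 -0.4] F55 0.4 my [ 0.03 -0.04 -0.01]
18.89 th-0.560 [-0.0005 -0.     -0.0001] [-2.2  1.1  1.2] F55 1.3 my [ 0.05  0.56 -0.02]
19.16 th-0.500 [-0.0024 -0.0002 -0.0006] [-7.3  0.9  1. ] F55 6.3 my [0.13 1.45 0.03]
19.43 th-0.440 [-0.003  -0.0001 -0.0007] [-9.2  2.2  1. ] F55 8.3 my [0.18 1.78 0.03]
(-0.44, False)
```

View pics/s8.png

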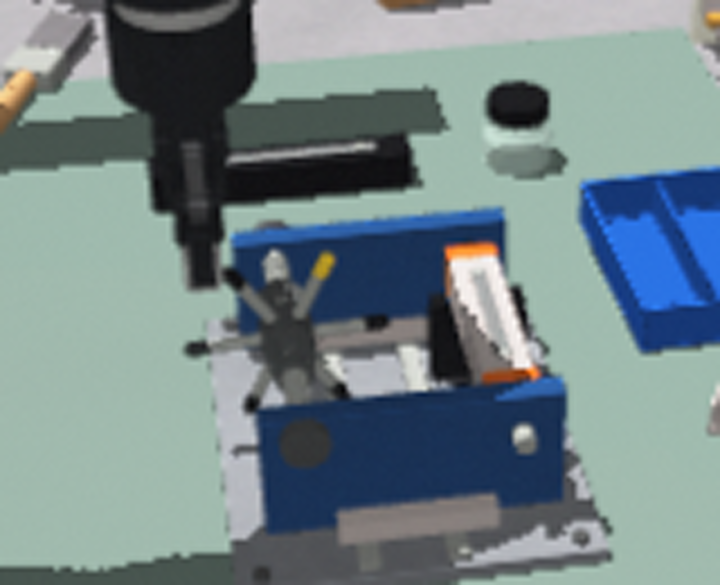

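View pics/w8.png

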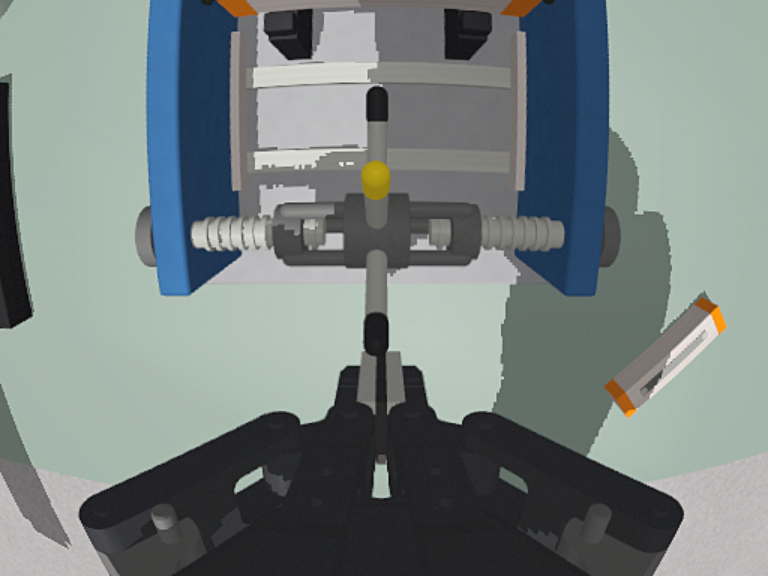

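Fingers meet the spoke tip on its centreline (377,330 in the wrist view). The arm is soft here, lagging about 3 mm at 9 N, so I'll use the actual TCP for the angle. Continuing.

```bash
cat >> h.py <<'E'
from scipy.optimize import brentq
def th_of(x): return brentq(lambda t:pose(t)[0]-x,-1.2,1.0)
def push2(th,th1,step,f0,stopF,spd=.03):
    while th<th1-1e-9:
        th=min(th+step,th1);ctrl.movel(pose(th),max_speed=spd)
        s=get_state();f=s["contact_force"]-f0;ta=th_of(s["tcp_pos"][0]);T=torque(ta,f)
        print(round(s["time"],2),"cmd%.3f act%.3f"%(th,ta),s["tcp_pos"][2].round(4),f.round(1),"F55 %.1f"%(T/.055),"my %.2f"%s["wrist_torque"][1])
        if T/.055>stopF: return th,True
    return th,False
E
python3 - <<'E'
from h import *
f0=np.load("f0.npy")
print(push2(-.44,.55,.09,f0,10.5))
E
```

```text
19.85 cmd-0.350 act-0.399 0.1305 [-7.9  1.2  2.6] F55 6.6 my 1.72
20.18 cmd-0.260 act-0.299 0.1319 [-7.6  0.9  2.6] F55 6.9 my 1.50
20.51 cmd-0.170 act-0.201 0.1328 [-6.7  0.3  1.5] F55 6.6 my 1.30
20.83 cmd-0.080 act-0.110 0.1335 [-6.   1.   2.2] F55 6.1 my 1.20
21.14 cmd0.010 act-0.021 0.1336 [-5.4  0.9  1. ] F55 4.7 my 1.11
21.44 cmd0.100 act0.068 0.1333 [-4.7  0.9  1.6] F55 4.2 my 1.16
21.74 cmd0.190 act0.156 0.1327 [-5.1  0.4  1.2] F55 4.6 my 1.12
22.04 cmd0.280 act0.247 0.1318 [-5.6  0.9  2.6] F55 5.3 my 1.21
22.33 cmd0.370 act0.339 0.1305 [-5.1  1.3  1.8] F55 4.7 my 1.08
22.62 cmd0.460 act0.430 0.1288 [-5.8  0.7  3.1] F55 5.7 my 1.09
22.92 cmd0.550 act0.522 0.1269 [-5.4  1.   2.8] F55 5.3 my 1.07
(0.5499999999999999, False)
```

```bash
cat >> h.py <<'E'
def regrip(name,th=-.80):
    p=get_state()["tcp_pos"];ctrl.movel([p[0]-.001,YS,.165],max_speed=.1)
    a=pose(th);ctrl.movel([a[0],YS,.165],max_speed=.15)
    snap(name)
    ctrl.movel([a[0],YS,ZS+.047*np.cos(.55)],max_speed=.1);ctrl.pause(.15)
    s=get_state();print("regrip",s["time"],s["contact_force"]);return s["contact_force"]
E
python3 - <<'E'
from h import *
f0=regrip("w9");np.save("f0.npy",f0)
im,d=vision.grab_frame("side");cv2.imwrite("pics/s9.png",cv2.resize(im[110:240,150:310],None,fx=4.5,fy=4.5,interpolation=cv2.INTER_CUBIC))
E
```

```text
regrip 24.775 [ 0.54582474  0.05623596 -0.73743221]
```

View pics/s9.png

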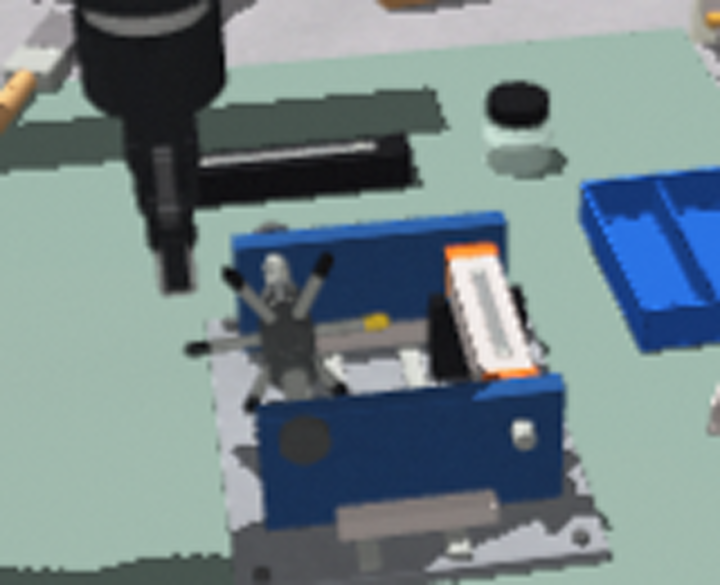

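View pics/w9.png

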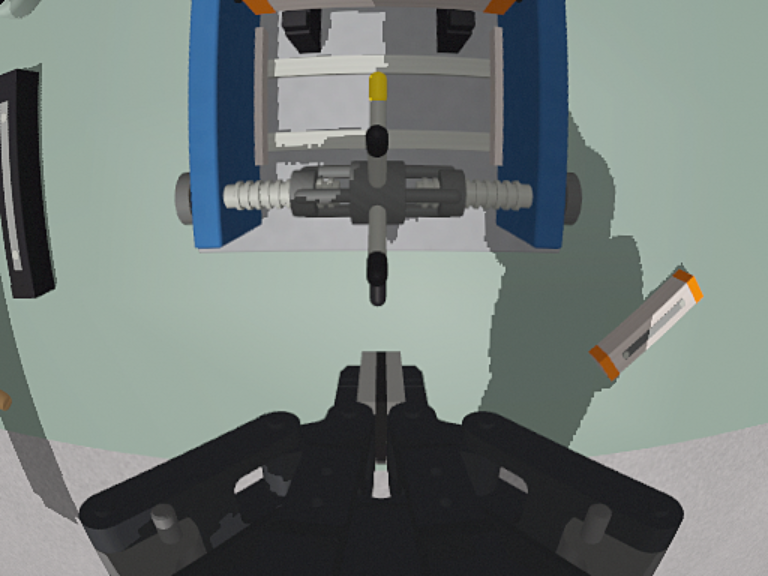

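One spoke pitch done: yellow now points forward at (377,85) and the next spoke stands at about −0.55. q is about 1.5. Second push, with finer steps.

Run:
```python
from h import *
f0=np.load("f0.npy")
print(push2(-.66,.55,.06,f0,8.7))
```

```text
25.3 cmd-0.600 act-0.599 0.1257 [-0.6  0.6  0.2] F55 0.4 my -0.02
25.57 cmd-0.540 act-0.536 0.1274 [0.2 0.5 0.1] F55 -0.2 my 0.05
25.83 cmd-0.480 act-0.499 0.1285 [-4.3  0.4  1.3] F55 3.3 my 0.85
26.1 cmd-0.420 act-0.461 0.1294 [-8.3  0.4  2.2] F55 6.8 my 1.53
26.37 cmd-0.360 act-0.403 0.1305 [-7.7  0.4  3.2] F55 6.1 my 1.66
26.63 cmd-0.300 act-0.339 0.1314 [-7.3  0.2  3. ] F55 6.2 my 1.55
26.9 cmd-0.240 act-0.272 0.1322 [-7.9  0.   2.5] F55 7.3 my 1.40
27.18 cmd-0.180 act-0.208 0.1328 [-6.8  0.1  2. ] F55 6.6 my 1.35
27.44 cmd-0.120 act-0.147 0.1333 [-6.  -0.1  1.9] F55 6.0 my 1.29
27.7 cmd-0.060 act-0.087 0.1335 [-6.1  0.5  2.9] F55 5.0 my 1.21
27.95 cmd-0.000 act-0.027 0.1336 [-5.9 -0.2  1.9] F55 5.1 my 1.19
28.2 cmd0.060 act0.032 0.1335 [-7. -0.  3.] F55 6.2 my 1.22
28.45 cmd0.120 act0.091 0.1332 [-5.9 -0.1  2.7] F55 5.3 my 1.20
28.7 cmd0.180 act0.150 0.1328 [-6.7  0.4  2.4] F55 6.1 my 1.16
28.95 cmd0.240 act0.210 0.1323 [-5.6 -0.7  2.3] F55 5.2 my 1.27
29.2 cmd0.300 act0.270 0.1316 [-5.9 -0.6  2.2] F55 5.5 my 1.20
29.45 cmd0.360 act0.325 0.1307 [-6.8  0.   4.5] F55 6.9 my 1.51
29.7 cmd0.420 act0.369 0.1296 [-9.7  0.3  6.8] F55 10.0 my 1.88
(0.41999999999999993, True)
```

The force is rising. I'll average several readings here before going further.

```bash
cat >> h.py <<'E'
def avg(f0,n=10):
    L=[]
    for _ in range(n):
        ctrl.pause(.03);s=get_state();L.append(np.r_[s["contact_force"]-f0,s["wrist_torque"],s["tcp_pos"]])
    m=np.mean(L,0);th=th_of(m[6]);print("avg t%.2f"%s["time"],"th%.3f"%th,m[:3].round(2),"M",m[3:6].round(3),"sd",np.std(L,0)[:5].round(2),"F55 %.2f"%(torque(th,m[:3])/.055),m[6:].round(4));return m
E
python3 - <<'E'
from h import *
f0=np.load("f0.npy");avg(f0)
im,d=vision.grab_frame("side");cv2.imwrite("pics/s10.png",cv2.resize(im[110:240,150:310],None,fx=4.5,fy=4.5,interpolation=cv2.INTER_CUBIC))
snap("w10")
E
```

```text
avg t30.03 th0.369 [-9.02  0.3   6.08] M [0.108 1.865 0.   ] sd [0.48 0.24 0.42 0.04 0.04] F55 9.25 [0.4994 0.0288 0.1296]
```

View pics/s10.png

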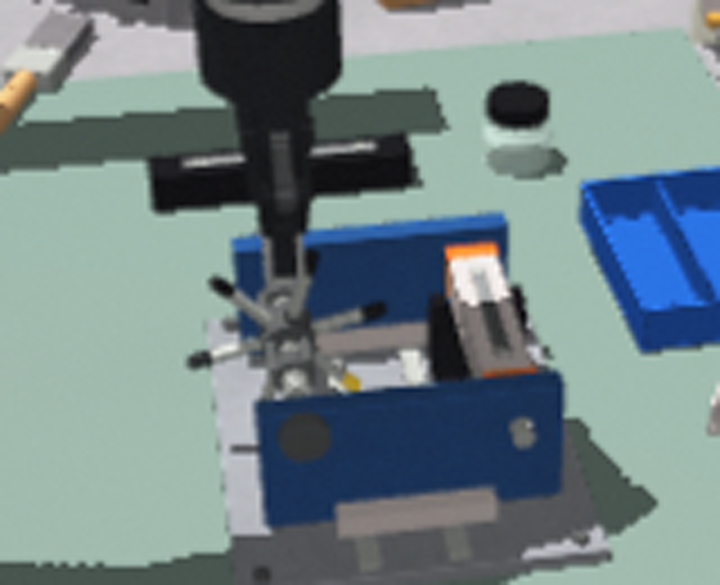

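View pics/w10.png

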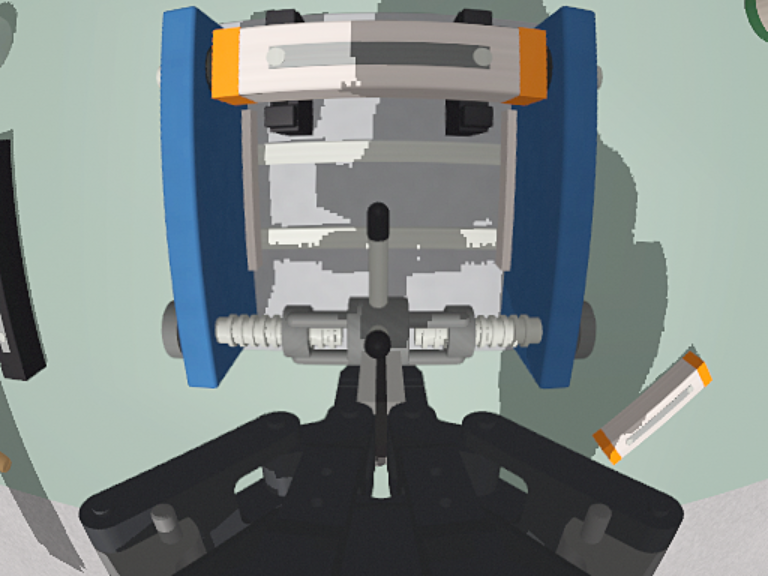

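Both pads now touch the bar ends (wrist view (215,65) and (545,65)), and I read roughly 9.5–11 N. For a better-defined lever I'll change to the next spoke, where contact is at its tip, and finish there in small steps.

Run:
```python
from h import *
f0=regrip("w11",-.9);ms=[]
for _ in range(6):
    ctrl.pause(.03);ms.append(get_state()["contact_force"])
f0=np.mean(ms,0);np.save("f0.npy",f0)
print(push2(-.76,-.56,.03,f0,7.5,.02));avg(f0)
```

```text
regrip 31.9417 [ 0.78010155 -0.14205449  0.03986776]
32.75 cmd-0.730 act-0.732 0.1219 [0.5 0.4 0.3] F55 -0.6 my 0.02
33.0 cmd-0.700 act-0.696 0.1231 [-0.6  0.2 -0.9] F55 1.1 my 0.00
33.25 cmd-0.670 act-0.667 0.1239 [ 0.2 -0.3  0.4] F55 -0.4 my 0.01
33.5 cmd-0.640 act-0.646 0.1246 [-0.2 -0.   0.6] F55 -0.2 my 0.22
33.75 cmd-0.610 act-0.637 0.1252 [-4.4  0.7  0.3] F55 3.5 my 1.15
34.0 cmd-0.580 act-0.632 0.1256 [-7.4  0.9 -1.3] F55 7.1 my 1.68
34.25 cmd-0.560 act-0.626 0.126 [-9.8 -0.8  2. ] F55 7.1 my 2.11
(-0.56, False)
avg t34.58 th-0.626 [-9.06 -0.41  2.24] M [-0.161  2.082 -0.01 ] sd [0.31 0.41 0.46 0.03 0.02] F55 6.36 [0.4474 0.0282 0.126 ]
```

View pics/w11.png

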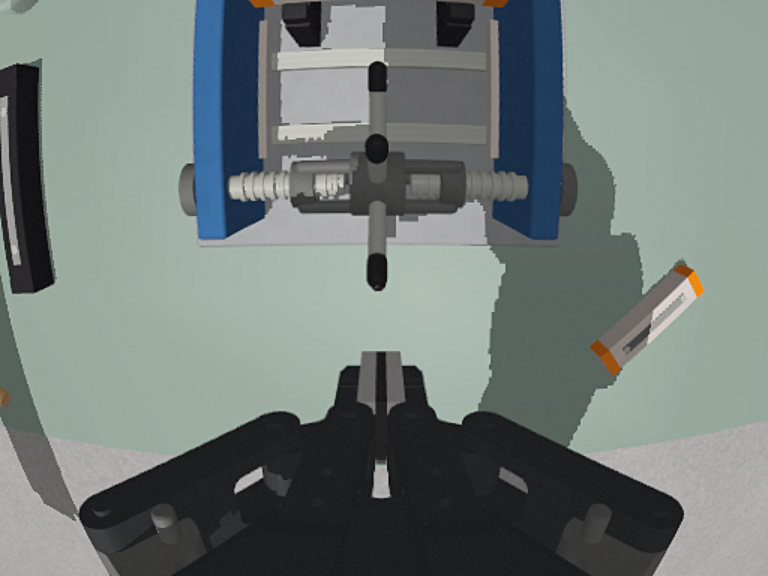

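Run:
```python
from h import *
f0=np.load("f0.npy");th=-.56
for _ in range(7):
    th+=.025;ctrl.movel(pose(th),max_speed=.02);m=avg(f0,5)
    if torque(th_of(m[6]),m[:3])/.055>10.3: break
print(th)
```

```text
avg t35.00 th-0.613 [-11.02  -0.06   4.19] M [-0.075  2.471 -0.004] sd [0.43 0.47 0.77 0.05 0.04] F55 6.96 [0.448  0.0282 0.1266]
avg t35.42 th-0.611 [-12.69   0.57   2.29] M [0.025 2.959 0.035] sd [0.56 0.22 0.47 0.03 0.01] F55 9.57 [0.4481 0.0282 0.1267]
avg t35.83 th-0.605 [-15.26   0.8    2.33] M [0.065 3.402 0.024] sd [0.28 0.35 0.46 0.02 0.01] F55 11.84 [0.4484 0.0282 0.127 ]
-0.485
```

The stiffness reads about 12 N (11.8, or 13.2 at most if Fz is ignored) with almost no further turning, so the bar is firmly gripped. I'll stop, back off and check.

Run:
```python
from h import *
p=get_state()["tcp_pos"]
ctrl.movel([p[0]-.02,YS,p[2]],max_speed=.06);a=pose(-.9);ctrl.movel([a[0],YS,.165],max_speed=.1)
snap("w12")
ctrl.movel([.43,YS,.25],max_speed=.15);snap("w13")
s=get_state();print(s["time"],s["contact_force"])
im,d=vision.grab_frame("side");cv2.imwrite("pics/s13.png",cv2.resize(im[110:240,150:310],None,fx=4.5,fy=4.5,interpolation=cv2.INTER_CUBIC))
a=cv2.imread("pics/w11.png")[40:310,180:580];b=cv2.imread("pics/w12.png")[40:310,180:580];cv2.imwrite("pics/cmp.png",np.vstack([a,b]))
```

```text
37.775 [1.40654251 0.98115758 0.21554707]
```

View pics/cmp.png

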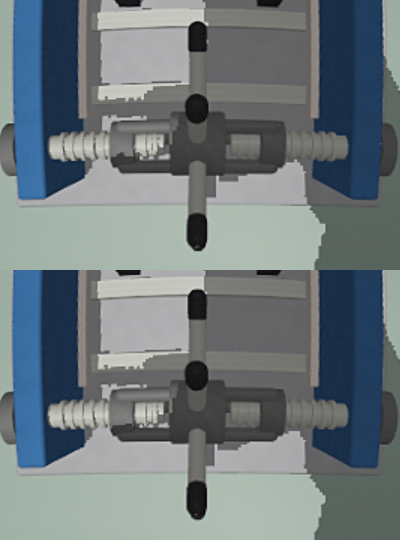

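View pics/w13.png

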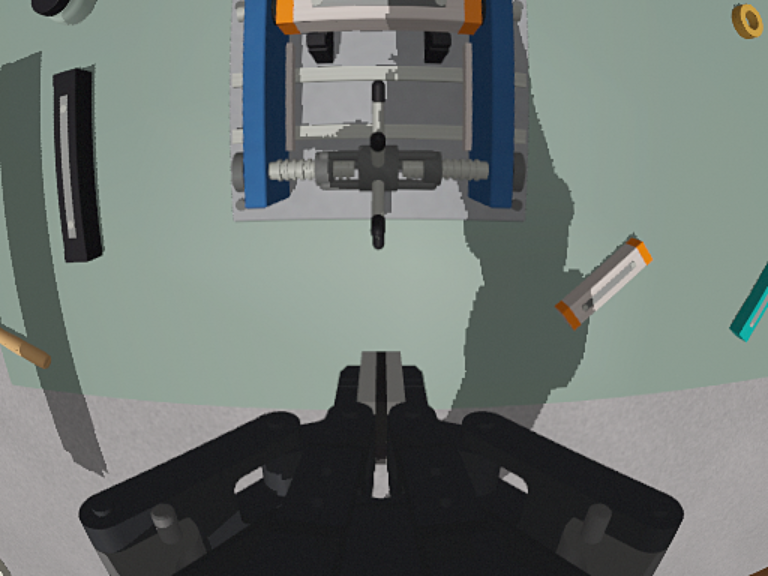

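View pics/s13.png

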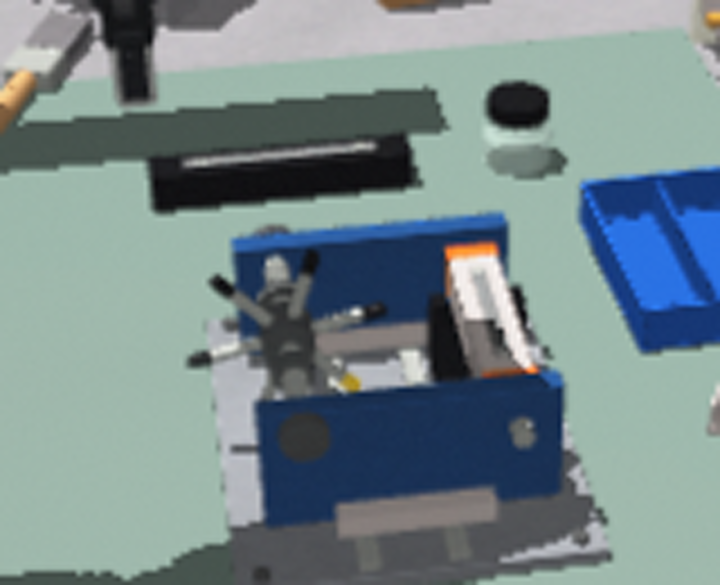

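After release, the pictures show the bar held at both ends and hardly any turning at 15 N. Static stick could make that reading a little high, so I'll do one more gentle, bounded push. It stops at the first real creep, or at 13 N.

Run:
```python
from h import *
a=pose(-.9);ctrl.movel([a[0],YS,.165],max_speed=.15);ctrl.movel([a[0],YS,ZS+.047*np.cos(.6)],max_speed=.1);ctrl.movel(pose(-.68),max_speed=.05);ctrl.pause(.2)
f0=np.mean([ (ctrl.pause(.03),get_state()["contact_force"])[1] for _ in range(8)],0);np.save("f0.npy",f0);print(f0,get_state()["time"])
th=-.61
for i in range(14):
    th+=.025 if i<3 else .012;ctrl.movel(pose(th),max_speed=.02);m=avg(f0,6)
    if torque(th_of(m[6]),m[:3])/.055>12.6 or m[6]>.4494 or -m[0]>16.8: break
print(th)
```

```text
[-0.05770816  0.128756   -0.39465008] 39.9083
avg t40.52 th-0.630 [-5.64 -0.03  1.76] M [0.043 1.27  0.022] sd [0.6  0.8  0.31 0.02 0.03] F55 3.72 [0.4472 0.0286 0.1257]
avg t40.98 th-0.624 [-7.86 -0.68  2.91] M [-0.16   1.758  0.025] sd [0.57 0.38 0.49 0.02 0.02] F55 4.93 [0.4475 0.0282 0.1261]
avg t41.42 th-0.612 [-10.17  -1.04   5.48] M [-1.970e-01  2.191e+00 -2.000e-03] sd [0.37 0.34 0.41 0.02 0.04] F55 5.46 [0.4481 0.0281 0.1267]
avg t41.88 th-0.609 [-11.05  -0.43   5.13] M [-0.014  2.383  0.021] sd [0.54 0.44 1.01 0.05 0.03] F55 6.47 [0.4482 0.0282 0.1268]
avg t42.33 th-0.608 [-11.98  -0.39   3.43] M [0.012 2.563 0.02 ] sd [0.2  0.39 0.23 0.02 0.04] F55 8.31 [0.4482 0.0282 0.1269]
avg t42.77 th-0.607 [-12.47   0.05   3.24] M [ 0.038  2.823 -0.005] sd [0.39 0.42 0.28 0.04 0.03] F55 8.84 [0.4483 0.0282 0.1269]
avg t43.23 th-0.606 [-13.9    0.06   2.85] M [0.057 3.074 0.037] sd [0.72 0.3  0.43 0.03 0.03] F55 10.33 [0.4483 0.0282 0.127 ]
avg t43.67 th-0.605 [-14.86   0.37   2.4 ] M [0.097 3.285 0.033] sd [0.31 0.49 0.44 0.03 0.02] F55 11.45 [0.4484 0.0282 0.1271]
avg t44.12 th-0.603 [-16.28   0.15   2.2 ] M [0.15  3.54  0.043] sd [0.56 0.38 0.43 0.03 0.03] F55 12.83 [0.4485 0.0282 0.1272]
-0.46299999999999986
```

There was no creep up to about 12.8 N at 55 mm, and the deflection was elastic and repeatable. The screw is already properly stiff, so I'll retreat and hand in.

Run:
```python
from h import *
p=get_state()["tcp_pos"]
ctrl.movel([p[0]-.02,YS,p[2]],max_speed=.06);ctrl.movel([.43,YS,.22],max_speed=.15)
st=get_state();snap("w14")
im,d=vision.grab_frame("side");cv2.imwrite("pics/s14.png",cv2.resize(im[110:240,150:310],None,fx=4.5,fy=4.5,interpolation=cv2.INTER_CUBIC))
print(st["time"])
```

```text
45.5
```

View pics/s14.png

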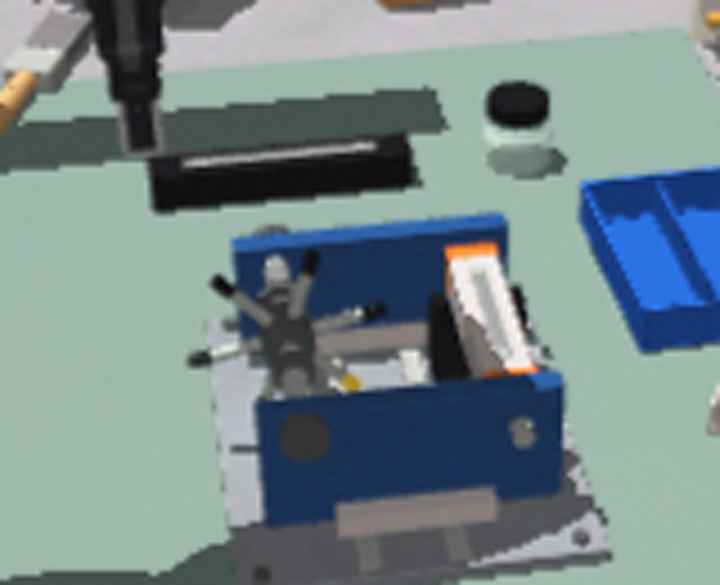

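The bar lies in both rests between the jaws (crop (490,310)), the spokes have stayed put and the arm is clear.

```bash
python3 -c "
from station import ticket
print(ticket.close_job())"
```

```text
the job is handed in; nothing more can be done
None
```

The bar is clamped and the job is handed in; the robot's clock read about 45 s at my last check. I laid the large orange-ended bar (140 x 30 mm) in the two rests and let go. I then turned the turnbuckle by two spokes in turn until it went stiff, at an angle of about 2.4 rad.

**Checks that agree:**
- **Position:** the last side picture shows the bar flat in both rests between the jaws. An earlier wrist picture showed both pads against its ends.
- **Surroundings:** the spokes stayed put after I backed off and the arm was clear. The things visible in the last pictures had not moved; I did not re-check every bystander.

**Where the force readings disagreed:** while still turning I read about 9.5 to 11 N. Afterwards, on the next spoke, it held without measurable turning up to about 12.8 N, counted at 55 mm. I took that as firmly gripped, close to 12 N, and did not tighten further.

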